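# Refit the catch sieve of the bench extraction mouth

### The arm

A 7-joint arm with a two-finger parallel gripper is mounted at the origin on the work surface. World frame = base frame: x ahead of the robot, y to its left, z up, the work surface at z = 0. Lengths are in m, angles in rad, forces in N, time in s.
With the tool pointing down it reaches from about 0.4 to 0.85 m from the base axis. Payload 4.5 kg.
Tool frame: the origin (TCP) lies between the finger pads; the fingertips stand 19 mm ahead of it and the grasp point (between the pads) is the TCP (r.tips_ahead is the distance from the TCP to the fingertips, in m); z points along the fingers, y is the line along which they close (so a half turn about z gives the same grasp; the last joint's range is limited). The gripper opens to 88 mm and grips with 3 to 60 N. Pads are 18 mm wide; open, the fingers measure 123 mm over their backs; the gripper's body (75 mm by 187 mm) begins 45 mm behind the grasp point.
Start: joints at [-1.17, 0.689, -0.195, 1.565, 0.157, 0.902, -0.215], TCP at [0.224, 0.583, 0.238] pointing down, gripper open.
Joint ranges: [-3.01, 3.01], [-0.46, 2.08], [-1.47, 1.51], [0.13, 2.56], [-1, 4.14], [0.04, 2.09], [-2.66, 2.66]. Speed limits (rad/s): [2.57, 2.57, 3.14, 3.14, 3.14, 3.14, 3.14].

### API

Orientations are given as a unit quaternion [x, y, z, w].
In Python, from plant import r, cams, models gives the robot as it stands. The module is installed in compiled form; this text tells all that it offers.
- The arm moves only by the tool jog_arm, never from a script. Its arguments are lists of equal length, an entry for each row: "turn": the turn, a rotation vector about the tool's x, y, z in rad, a list of three; "translation": the shift along the tool's x, y, z in m, a list of three; "grip": the closure, from 0 (fully open) to 1 (shut). In form: {"turn": [[ax, ay, az], ...], "translation": [[tx, ty, tz], ...], "grip": [grip, ...]}. A call has 1 to 20 rows; each row is the pose to reach, as a shift and turn from the pose commanded when the call began, along the tool's axes at that moment; what a row does not reach only later rows make up. A row lasts 1/8 s, in which the tool goes at most 62.5 mm and 10.7 degrees, less where a joint would pass 70% of its speed; a pose out of reach is approached as far as the arm can. A call with a gripper value outside its range is refused whole. The fingers move at their own pace and stop on an object; "force" is the grip in N (left out, the last holds). Time passes only in rows, so rows that repeat a pose let the fingers close. It gives the time, the measured TCP pose, the force, the opening and the grip force at its end, in the units of the state.
- r.get_state(): the state, without advancing time (a new reading comes with each control period).
- cams.snapshot(name): name is "scene" or "top" or "wrist"; returns the picture (420x560x3 uint8, red, green, blue); there is no depth.
- cams.camera_params(name): a dict with "fx", "fy", "cx", "cy" (pixels), "eye" and "orientation" of the camera in the world. Camera axes: x right, y up, looking along -z (the intrinsics and any distortion apply to the point x, -y, -z); pixel columns grow to the right and rows downward; lengths in m; the calibration is good to about 2 mm. A picture is of the moment at which its call begins: read the wrist's pose just before it. camera_params takes no time and is no camera call; for the wrist camera it gives the pose at the moment of the call.
- r.finish_job(): hands the job in; it is judged then, once.
Trained networks look in the newest picture that a camera, given by its name, has taken for a name from the list of things; names that differ only in an ending like _2 or _b are one class to them, and where a whole thing is asked for, a point or a joint stands for the part that bears it (a point fixed in the world has none). Each returns a list of dicts, best first, with "p" (0 to 1); they miss things now and then, are a little off and sometimes report something else, mostly with a low value. They report only what shows in the picture. A call takes as long as a camera call. They do not tell look-alikes from the thing itself.
- models.find_in(camera, name): "position" ([x, y, z] in m, in world coordinates, good to about 4 mm: the middle of the surface that is visible of it).
- models.masks_of(camera, name): "pixels" (420x560 bool, what is visible of it).
- models.place_of(camera, name): "position" ([x, y, z] in m, in world coordinates, good to about 4 mm: a listed point, or the origin of a listed thing).
The state is a dict: "clock": time; "q": joint angles; "qd": joint speeds; "joint_torque": joint torques, N m; "tool_pos": TCP position; "eef_rot": TCP orientation; "contact_force": force on the tool from outside, world axes, zero at the start; "moment": the same for the moment, N m; "opening": opening from 0.0 (shut) to 1.0 (fully open); "finger_force": force on a finger pad.
Only numpy, scipy, OpenCV 4.12 (cv2) and the standard library are available. Lean on these libraries where they do the work, as an engineer would, in place of code of your own. Each camera call takes 0.05 s, during which the arm holds its last target. There are 200 camera calls.

### The job

Refit the catch sieve of the dust extraction mouth: slide the round perforated steel plate across the black tray, in under the suction hood, until it drops into its seat in the tray and lies fully home and flat. Keep it on the tray all the way, do not lift it, and leave the plaster model, the handpiece, the bur block and the paste jar that stand on the tray where they are.

Things in the scene. Friction and masses are not known exactly. Their poses are not given: they have to be found in the camera images.
- sieve: Catch sieve: round flat plate of bright steel with rows of small dark holes, diameter 110 mm, 10 mm thick, 0.18 to 0.35 kg. Starts lying loose and flat on the front of the tray, 90 to 150 mm short of its seat, up to 35 mm off the centre line. Origin: centre of its underside, z up; yaw does not matter. Too wide for most grippers: push it by its rim.
- extractor: Extraction mouth, fixed on the bench: flat black tray, 340 mm along its x, 380 mm along its y, top 24 mm above its origin. Origin: on the bench under the tray's centre; +x runs from the open front (robot side) to the hood at the rear, +y to its left. The seat is a round recess in the tray, black in black, mostly hidden by the hood, centre at x 60, y 0 mm (not reported itself). Side lips 4 mm high.
- hood_edge (a point): Middle of the hood roof's front edge, at x 45, y 0, z 86 mm of the extractor; same axes. The seat's centre lies 15 mm behind and 62 mm below it, level with the tray top. The seat is 116 mm across with a 1.5 mm chamfer and 10 mm deep: the sieve drops 10 mm and lies flush. It tips, leading rim first, from about 18 mm short of the seat's centre and falls home within about 3 mm of it.
- shield_edge (a point): Middle of the lower edge of the glass shield, at x 79, y 0, z 99 mm of the extractor; the glass rises rearward to z 225. Below it the hood, open to the front: roof x 45 to 150, y -116 to 116, z 80 to 86; inside, cheeks at y -108 and 108, back at x 142; 46 mm high wings flare forward from the cheeks to x 7, y -148 and 148. In front of x 45 the middle of the tray is open from above.
- model: Bystander: plaster dental arch model, about 60 x 55 mm, 30 mm high, loose on the tray near its left (+y) edge beside the sieve. Origin: under its centre.
- handpiece: Bystander: aluminium grinding handpiece on a rubber rest, 150 mm long, 34 mm wide, 40 mm high, loose on the tray near its right (-y) edge, lying along the tray. Origin: under the centre of the rest.
- bur_block: Bystander: aluminium block 60 x 32 mm with burs standing in it, 42 mm high, loose on the tray left (+y) of the hood. Origin: under its centre.
- paste_jar: Bystander: round jar 46 mm across, 48 mm high, loose on the tray right (-y) of the hood. Origin: under its centre.
Things that resemble listed ones, but are neither listed nor needed, are in the scene too. What is shaped like the sieve but pink or turquoise is not meant.

How it is judged:
At the end, for the whole second after the job is handed in: The sieve lies at rest in its seat under the hood: its underside within 3 mm of the seat's floor, its centre within 8 mm of the seat's centre along the tray's x and y, and level within 0.05 rad (z of sieve in the frame of extractor between 0.01 and 0.017 m and x of sieve in the frame of extractor between 0.052 and 0.068 m and y of sieve in the frame of extractor between -0.008 and 0.008 m and angle between sieve's own z axis and vertical below 0.05 rad and linear speed of sieve below 0.01 m/s); the robot touches nothing.
It fails at once if the sieve is lifted more than 15 mm off the tray (z of sieve in the frame of extractor above 0.039 m).
It fails at once if the sieve is pushed off the tray (z of sieve in the frame of extractor below 0.006 m).
It fails at once if the plaster model, the handpiece, the bur block or the paste jar is shifted more than 30 mm (distance of any of model, handpiece, bur_block, paste_jar from where it was at the start of the episode above 0.03 m).
It also fails if it takes over 45 s, if anything falls off the work surface, if the arm or the gripper's body presses on something with over 40 N, if the wrist force passes 120 N, or if a joint passes its speed limit or range.

## Working session

There is one attempt and no reset: what is moved stays moved. The work goes in short steps, Python scripts to look and compute and a tool call to move; the robot and the scene stay as the last step left them, time stands still between calls to the robot, and variables do not carry over. Pictures are saved under pics/ and viewed, at most 10 in all, crops included, and the job is handed in when it is done.

Besides the shell and the picture viewer there is one more tool, called after "Emit:" by a JSON object that holds its "api" and its "payload". jog_arm: Moves the arm, as the interface text tells. Its arguments: {"type":"object","properties":{"turn":{"type":"array"},"translation":{"type":"array"},"grip":{"type":"array"},"force":{"type":"number"}},"required":["turn","translation","grip"]}

```bash
mkdir -p pics; python3 - <<'E'
from plant import r,cams,models
import cv2,numpy as np
s=r.get_state();print(s['clock'],s['tool_pos'],s['eef_rot'],s['opening'])
ims=[]
for c in("scene","top"):
    im=cams.snapshot(c);ims.append(im)
    cv2.imwrite(f'pics/{c}0.png',im[:,:,::-1])
    for n in("sieve","extractor","hood_edge","shield_edge","model","handpiece","bur_block","paste_jar"):
        print(c,n,[(np.round(d['position'],3).tolist(),round(d['p'],2)) for d in models.place_of(c,n)[:3]])
print(r.get_state()['clock'],r.tips_ahead)
E
```

```text
0.0 [0.22398593 0.58281807 0.23681368] [ 1.82331008e-01  9.83236781e-01 -9.10028616e-04 -8.67855499e-05] 0.9981402505861734
scene sieve [([0.55, -0.043, 0.028], 0.93), ([0.324, -0.181, 0.004], 0.75), ([0.325, 0.096, -0.003], 0.65)]
scene extractor [([0.605, 0.002, -0.005], 0.71)]
scene hood_edge [([0.648, 0.005, 0.091], 0.8)]
scene shield_edge [([0.686, 0.011, 0.096], 0.76)]
scene model [([0.527, 0.149, 0.028], 0.82), ([0.604, 0.001, -0.002], 0.41)]
scene handpiece [([0.544, -0.161, 0.024], 0.91)]
scene bur_block []
scene paste_jar [([0.712, -0.147, 0.024], 0.83)]
top sieve [([0.32, -0.183, 0.002], 0.7), ([0.329, 0.095, 0.001], 0.6), ([0.551, -0.035, 0.023], 0.58)]
top extractor [([0.606, -0.0, 0.001], 0.95)]
top hood_edge [([0.654, 0.008, 0.084], 0.95)]
top shield_edge [([0.679, 0.009, 0.099], 0.57)]
top model [([0.531, 0.146, 0.027], 0.91)]
top handpiece [([0.547, -0.167, 0.026], 0.6)]
top bur_block [([0.683, 0.164, 0.03], 0.59)]
top paste_jar [([0.712, -0.149, 0.028], 0.91)]
0.9 0.019
```

View pics/top0.png

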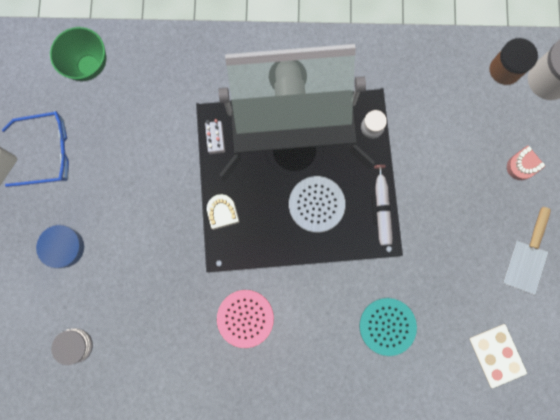

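View pics/scene0.png

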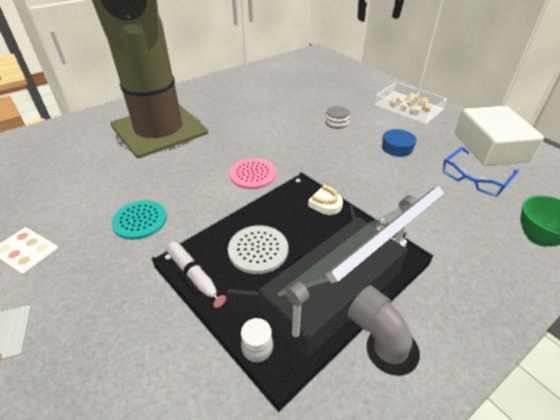

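```bash
cat > h.py <<'E'
from plant import r,cams,models
import numpy as np,cv2
from scipy.spatial.transform import Rotation as R
def ray(c,uv,z,p=None):
    p=p or cams.camera_params(c);uv=np.atleast_2d(np.array(uv,float))
    d=np.c_[(uv[:,0]-p['cx'])/p['fx'],-(uv[:,1]-p['cy'])/p['fy'],-np.ones(len(uv))]
    o=p['orientation'];o=np.array(o);M=o if o.shape==(3,3) else R.from_quat(o).as_matrix()
    d=d@M.T;e=np.array(p['eye']);return e+d*((z-e[2])/d[:,2])[:,None]
def goto(target,R_t):
    s=r.get_state();Rc=R.from_quat(s['eef_rot'])
    print('trans',np.round(Rc.inv().apply(np.array(target)-s['tool_pos']),4),'turn',np.round((Rc.inv()*R_t).as_rotvec(),4))
E
python3 - <<'E'
from h import *
print(cams.camera_params('top'))
im=cams.snapshot('top')
m=max(models.masks_of('top','extractor'),key=lambda d:d['p'])['pixels']
blk=((im.max(2)<45)).astype(np.uint8)
c=ray('top',[(197,103),(384,90),(401,257),(207,271)],.024);print(c.round(3))
# straight front edge & side edges from dark boundary
rows=[];
def line(pts):
    p=ray('top',pts,.024)[:,:2];vx,vy,x,y=cv2.fitLine(p.astype(np.float32),cv2.DIST_HUBER,0,.001,.001).ravel();return vx,vy,x,y
g=cv2.cvtColor(im,cv2.COLOR_RGB2GRAY).astype(int)
fr=[(u,np.argmax(g[240:300,u]>70)+240-.5) for u in range(235,380,3)]
lf=[(240-np.argmax(g[v,240:150:-1]>70)+.5,v) for v in range(155,190,2)]+[(240-np.argmax(g[v,240:150:-1]>70)+.5,v) for v in range(238,258,2)]
lf=[(np.max(np.where(g[v,150:212]>70)[0])+150.5,v) for v in list(range(110,190,3))+list(range(235,262,3))]
rt=[(np.min(np.where(g[v,378+0:]>70)[0])+378-.5,v) for v in range(95,110,2)]
rt+=[(np.min(np.where(g[v,392:]>70)[0])+391.5,v) for v in range(180,240,3)]
for n,p in(('fr',fr),('lf',lf),('rt',rt)):
    l=line(p);print(n,l,'ang',np.arctan2(l[1],l[0]))
for c in('top','scene'):
    if c=='scene':cams.snapshot(c)
    for d in models.masks_of(c,'sieve'):
        ys,xs=np.where(d['pixels']);ct,_=cv2.findContours(d['pixels'].astype(np.uint8),0,1);k=max(ct,key=len)
        (cx,cy),ax,a=cv2.fitEllipse(k);print(c,d['p'],cx,cy,ax,ray(c,(cx,cy),.032).round(4))
E
```

```text
{'fx': 538.3595957636662, 'fy': 538.3595957636662, 'cx': 285.5569661758181, 'cy': 209.9915863811279, 'eye': array([0.37719658, 0.01260301, 1.06653276]), 'orientation': array([ 0.05582252, -0.05327844, -0.69707528,  0.7128333 ])}
[[ 0.754  0.202  0.024]
 [ 0.79  -0.176  0.024]
 [ 0.452 -0.207  0.024]
 [ 0.417  0.167  0.024]]
fr (np.float32(0.10594672), np.float32(-0.99437183), np.float32(0.43525305), np.float32(-0.005342938)) ang -1.4646504
lf (np.float32(0.99447936), np.float32(0.10493214), np.float32(0.5648223), np.float32(0.1827905)) ang 0.105125666
rt (np.float32(0.99454874), np.float32(0.10427277), np.float32(0.62505585), np.float32(-0.18997687)) ang 0.10446266
top 0.96 244.65603637695312 318.0001525878906 (55.70729446411133, 56.77613067626953) [[0.3304 0.0906 0.032 ]]
top 0.92 316.4507141113281 203.34085083007812 (54.23442840576172, 55.286293029785156) [[ 0.5527 -0.0417  0.032 ]]
top 0.79 387.7647705078125 325.98358154296875 (55.49089431762695, 57.0433349609375) [[ 0.3217 -0.179   0.032 ]]
scene 0.9 257.3751525878906 249.67623901367188 (46.64105987548828, 59.205894470214844) [[ 0.5582 -0.0428  0.032 ]]
scene 0.77 252.2413787841797 173.9126434326172 (29.51614761352539, 46.06639862060547) [[0.3639 0.0744 0.032 ]]
scene 0.65 138.70281982421875 219.86436462402344 (36.35683059692383, 56.24397277832031) [[ 0.3549 -0.1873  0.032 ]]
```

```bash
cat >> h.py <<'E'
Y=.105;U=np.array([np.cos(Y),np.sin(Y),0]);V=np.array([-np.sin(Y),np.cos(Y),0]);Z=np.array([0,0,1.])
RT=R.from_matrix(np.c_[-U,V,-Z])
def P(u,v,z): return u*U+v*V+z*Z
E
python3 -c "
from h import *
goto(P(.47,-.0995,.13),RT)"
```

```text
trans [-0.4639 -0.5001  0.1076] turn [ 1.000e-04  0.000e+00 -4.718e-01]
```

Emit:
{"api": "jog_arm", "payload": {"turn": [[0,0,-0.1],[0,0,-0.2],[0,0,-0.3],[0,0,-0.4],[0,0,-0.472],[0,0,-0.472],[0,0,-0.472],[0,0,-0.472],[0,0,-0.472],[0,0,-0.472],[0,0,-0.472],[0,0,-0.472],[0,0,-0.472],[0,0,-0.472],[0,0,-0.472],[0,0,-0.472]], "translation": [[-0.036,-0.038,0],[-0.071,-0.077,0],[-0.107,-0.115,0],[-0.143,-0.154,0],[-0.178,-0.192,0],[-0.214,-0.231,0],[-0.25,-0.269,0],[-0.286,-0.308,0],[-0.321,-0.346,0],[-0.357,-0.385,0],[-0.393,-0.423,0],[-0.428,-0.462,0.03],[-0.464,-0.5,0.07],[-0.464,-0.5,0.107],[-0.464,-0.5,0.107],[-0.464,-0.5,0.107]], "grip": [0.32,0.32,0.32,0.32,0.32,0.32,0.32,0.32,0.32,0.32,0.32,0.32,0.32,0.32,0.32,0.32]}}

```text
clock: 3.15
tool_pos: [0.4785, -0.0487, 0.1317]
eef_rot: [-0.053, 0.999, 0.0, 0.001]
contact_force: [0.6, -0.1, -0.8]
opening: 0.675
finger_force: 0.0
```

```bash
python3 - <<'E'
from h import *
im=cams.snapshot('wrist');cv2.imwrite('pics/w1.png',im[:,:,::-1])
p=cams.camera_params('wrist');print(p)
for n in("sieve","extractor","hood_edge"):
    print(n,[(np.round(d['position'],4).tolist(),round(d['p'],2),round(d['position']@U,4),round(d['position']@V,4)) for d in models.place_of('wrist',n)[:2]])
E
```

```text
{'fx': 366.12538359132, 'fy': 366.12538359132, 'cx': 283.4375431133916, 'cy': 209.85818520232834, 'eye': array([ 0.39569289, -0.05638215,  0.27873415]), 'orientation': array([-0.10842054, -0.12138306,  0.73410255,  0.65924546])}
sieve [([0.5529, -0.0387, 0.024], 0.97, np.float64(0.5458), np.float64(-0.0964)), ([0.3271, 0.0945, 0.0019], 0.8, np.float64(0.3352), np.float64(0.0597))]
extractor [([0.6037, 0.0015, 0.0037], 0.81, np.float64(0.6005), np.float64(-0.0618))]
hood_edge []
```

View pics/w1.png

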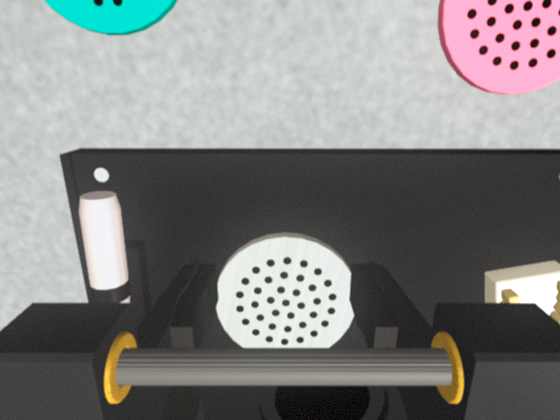

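```bash
python3 - <<'E'
from h import *
im=cams.snapshot('wrist');
c=im[330:420,220:430];c=np.clip(c.astype(float)*5,0,255).astype(np.uint8)
cv2.imwrite('pics/w1c.png',cv2.resize(c,None,fx=3.8,fy=3.8)[:,:,::-1])
m=max(models.masks_of('wrist','sieve'),key=lambda d:d['p']*(d['pixels'][250:340,240:340].sum()))['pixels']
ct,_=cv2.findContours(m.astype(np.uint8),0,1);k=max(ct,key=len)
q=ray('wrist',k[:,0,:],.033);u=q@U;v=q@V
print('sieve front rim u',u.min(),'v range',v.min(),v.max(),'mid',(v.min()+v.max())/2)
E
```

```text
sieve front rim u 0.48637618491725143 v range -0.14946604847995368 -0.04317323265901471 mid -0.0963196405694842
```

View pics/w1c.png

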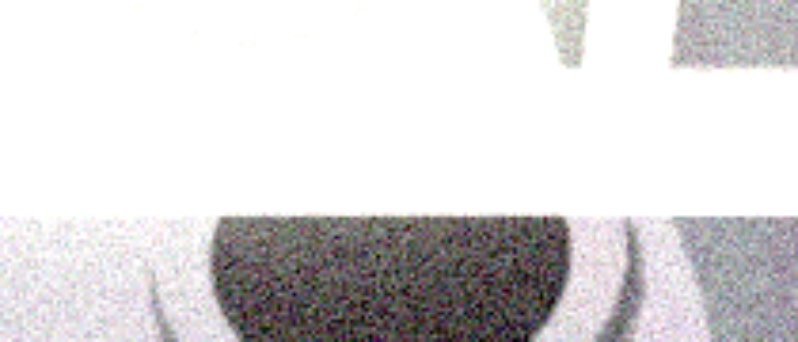

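```bash
python3 - <<'E'
from h import *
q=ray('wrist',[(220+160/3.8,406),(220+630/3.8,406)],.024);print(np.c_[q@U,q@V])
q=ray('wrist',[(220+212/3.8,330+250/3.8),(220+570/3.8,330+250/3.8)],.014);print(np.c_[q@U,q@V])
goto(P(.475,-.097,.046),RT)
E
```

```text
[[ 0.65879139 -0.11668633]
 [ 0.65867986 -0.00590246]]
[[ 0.65734043 -0.10461756]
 [ 0.65725153 -0.01791462]]
trans [-0.0042  0.0022  0.0856] turn [-0.0002  0.0018  0.0008]
```

Emit:
{"api": "jog_arm", "payload": {"turn": [[0,0,0],[0,0,0],[0,0,0],[0,0,0]], "translation": [[-0.004,0.002,0.04],[-0.004,0.002,0.075],[-0.004,0.002,0.0855],[-0.004,0.002,0.0855]], "grip": [0.32,0.32,0.32,0.32]}}

```text
clock: 3.95
tool_pos: [0.4817, -0.0471, 0.0452]
eef_rot: [-0.053, 0.999, -0.0, -0.0]
contact_force: [1.0, 0.9, 0.7]
opening: 0.682
finger_force: 0.0
```

```bash
python3 - <<'E'
from h import *
s=r.get_state();print(s['tool_pos']@U,s['tool_pos']@V,s['tool_pos'],s['contact_force'],s['opening'])
E
```

```text
0.4740689233243017 -0.09736026620125693 [ 0.48166207 -0.04713824  0.0451802 ] [0.95404339 0.87831528 0.65865995] 0.6821263704272461
```

Emit:
{"api": "jog_arm", "payload": {"turn": [[0,0,0],[0,0,0],[0,0,0],[0,0,0],[0,0,0],[0,0,0],[0,0,0],[0,0,0],[0,0,0],[0,0,0],[0,0,0],[0,0,0],[0,0,0],[0,0,0],[0,0,0],[0,0,0],[0,0,0],[0,0,0],[0,0,0],[0,0,0]], "translation": [[-0.008,0,0],[-0.013,0,0],[-0.018,0,0],[-0.022,0,0],[-0.027,0.002,0],[-0.032,0.004,0],[-0.037,0.006,0],[-0.042,0.008,0],[-0.047,0.0105,0],[-0.052,0.013,0],[-0.057,0.0155,0],[-0.062,0.018,0],[-0.067,0.0205,0],[-0.072,0.023,0],[-0.077,0.0255,0],[-0.082,0.028,0],[-0.087,0.0305,0],[-0.092,0.033,0],[-0.097,0.0355,0],[-0.1,0.0365,0]], "grip": [0.32,0.32,0.32,0.32,0.32,0.32,0.32,0.32,0.32,0.32,0.32,0.32,0.32,0.32,0.32,0.32,0.32,0.32,0.32,0.32]}}

```text
clock: 6.45
tool_pos: [0.5777, -0.0001, 0.0451]
eef_rot: [-0.053, 0.999, 0.0, 0.0]
contact_force: [-0.5, 0.6, 0.5]
opening: 0.68
finger_force: 0.0
```

```bash
python3 - <<'E'
from h import *
s=r.get_state();print(s['tool_pos']@U,s['tool_pos']@V,s['tool_pos'][2])
im=cams.snapshot('wrist');c=np.clip(im[150:420,100:460].astype(float)*2.5,0,255).astype(np.uint8)
cv2.imwrite('pics/w2.png',cv2.resize(c,None,fx=2.2,fy=2.2)[:,:,::-1])
print([(round(d['position']@U,4),round(d['position']@V,4),d['position'][2],d['p']) for d in models.place_of('wrist','sieve')])
p=cams.snapshot('top');print([(round(d['position']@U,4),round(d['position']@V,4),d['position'][2],d['p']) for d in models.place_of('top','sieve')])
E
```

```text
0.5745219209965923 -0.060669243564466444 0.045130690440280126
[(np.float64(0.5455), np.float64(-0.098), 0.0236, 0.87)]
[(np.float64(0.3364), np.float64(0.0591), 0.0008, 0.68)]
```

View pics/w2.png

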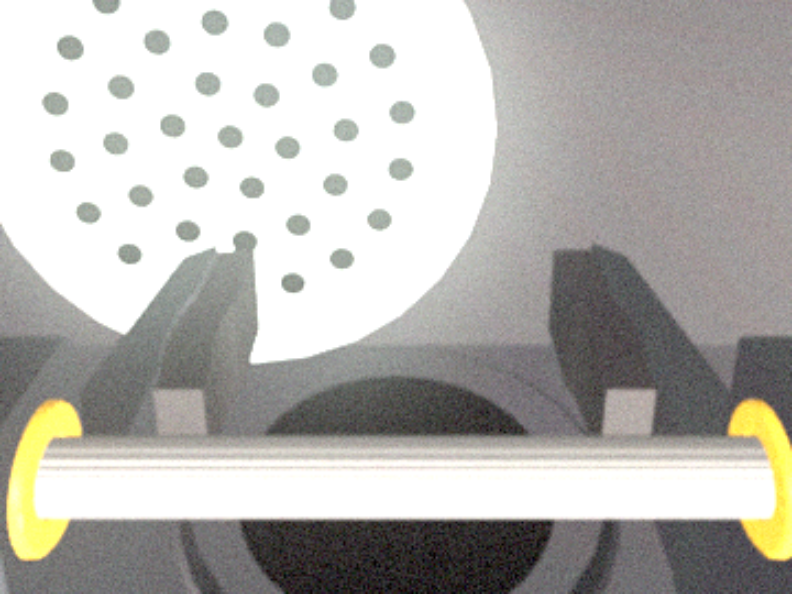

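```bash
python3 - <<'E'
from h import *
s=r.get_state();print(s['tool_pos'],s['contact_force'],s['opening'],s['clock'])
p=cams.camera_params('wrist');print(p['eye'])
a=[(213.6,263.6),(351.4,263.6)]
for z in(.024,.034,.045,.06,.09,.12):
    q=ray('wrist',a,z,p);print(z,(q@U).round(4),(q@V).round(4),'gap',np.linalg.norm(q[0]-q[1]).round(4))
cams.snapshot('scene');im=cams.snapshot('scene')
cv2.imwrite('pics/s2.png',cv2.resize(im[130:370,140:450],None,fx=2.5,fy=2.5)[:,:,::-1])
E
```

```text
[ 0.57719104 -0.00060461  0.04506558] [ 1.16912767  0.26198855 -0.01778402] 0.680502000097306 6.65
[ 0.49444922 -0.00812118  0.19197769]
0.024 [0.5762 0.5762] [-0.0953 -0.0252] gap 0.0702
0.034 [0.5711 0.5711] [-0.0932 -0.0272] gap 0.066
0.045 [0.5655 0.5655] [-0.0909 -0.0295] gap 0.0614
0.06 [0.5579 0.5579] [-0.0877 -0.0326] gap 0.0551
0.09 [0.5427 0.5427] [-0.0814 -0.0388] gap 0.0426
0.12 [0.5274 0.5274] [-0.0751 -0.045 ] gap 0.0301
```

View pics/s2.png

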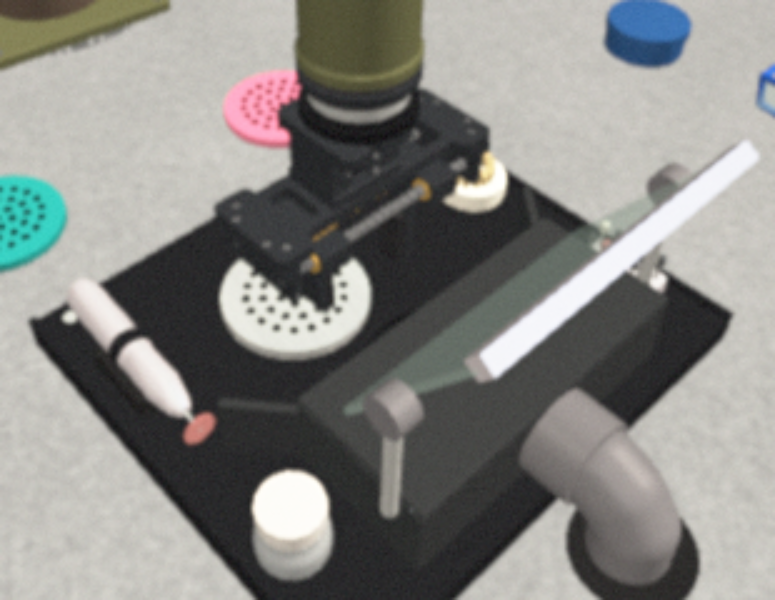

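Emit:
{"api": "jog_arm", "payload": {"turn": [[0,0,0],[0,0,0],[0,0,0],[0,0,0],[0,0,0],[0,0,0],[0,0,0]], "translation": [[0.03,-0.01,-0.004],[0.06,-0.024,-0.004],[0.085,-0.036,-0.004],[0.1,-0.037,-0.004],[0.104,-0.037,0.0],[0.104,-0.037,0.01],[0.104,-0.037,0.01]], "grip": [0.4,0.4,0.4,0.4,0.4,0.4,0.4]}}

```text
clock: 7.62
tool_pos: [0.4783, -0.0477, 0.0342]
eef_rot: [-0.053, 0.999, 0.0, -0.0]
contact_force: [0.1, -0.9, -0.0]
opening: 0.601
finger_force: 0.0
```

Emit:
{"api": "jog_arm", "payload": {"turn": [[0,0,0],[0,0,0]], "translation": [[0,0,0.003],[0,0,0.003]], "grip": [0.4,0.4]}}

```text
clock: 7.88
tool_pos: [0.478, -0.048, 0.0319]
eef_rot: [-0.053, 0.999, 0.0, 0.0]
contact_force: [0.6, -0.4, 0.6]
opening: 0.605
finger_force: 0.0
```

```bash
python3 - <<'E'
from h import *
s=r.get_state();print(s['tool_pos']@U,s['tool_pos']@V,s['tool_pos'][2],s['contact_force'],s['opening'])
im=cams.snapshot('wrist');c=np.clip(im[150:420,100:460].astype(float)*2.5,0,255).astype(np.uint8)
cv2.imwrite('pics/w3.png',cv2.resize(c,None,fx=2.2,fy=2.2)[:,:,::-1])
print([(round(d['position']@U,4),round(d['position']@V,4),d['position'][2],d['p']) for d in models.place_of('wrist','sieve')])
E
```

```text
0.47034709730498775 -0.0978797181981765 0.031877966204595404 [ 0.63780259 -0.35120698  0.57955189] 0.6048589907471594
[(np.float64(0.5439), np.float64(-0.0979), 0.0267, 0.79)]
```

View pics/w3.png

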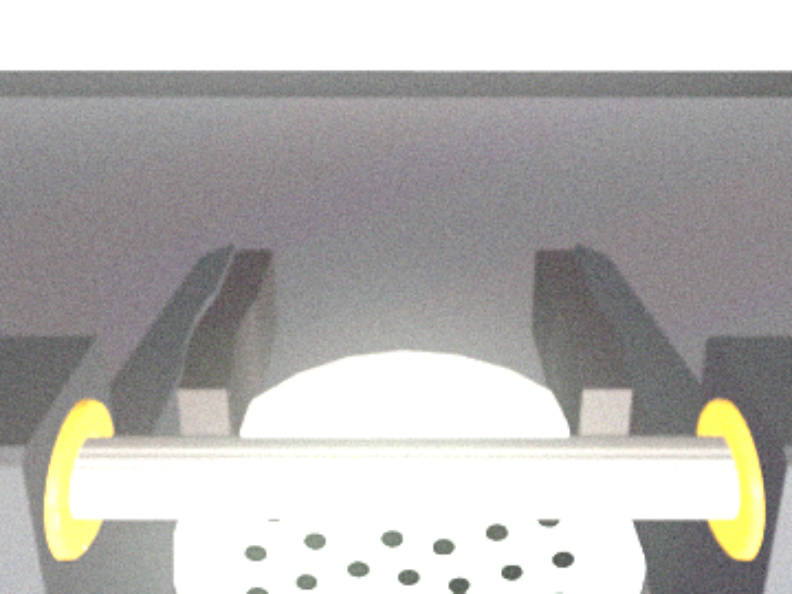

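Emit:
{"api": "jog_arm", "payload": {"turn": [[0,0,0],[0,0,0]], "translation": [[0,0,0.002],[0,0,0.002]], "grip": [0.4,0.4]}}

```text
clock: 8.22
tool_pos: [0.4778, -0.0482, 0.03]
eef_rot: [-0.053, 0.999, 0.0, -0.0]
contact_force: [0.0, -1.1, 0.3]
opening: 0.595
finger_force: 0.0
```

Emit:
{"api": "jog_arm", "payload": {"turn": [[0,0,0],[0,0,0]], "translation": [[0,0,0.002],[0,0,0.002]], "grip": [0.4,0.4]}}

```text
clock: 8.48
tool_pos: [0.4777, -0.0482, 0.028]
eef_rot: [-0.053, 0.999, 0.0, -0.0]
contact_force: [0.2, -0.4, 0.7]
opening: 0.597
finger_force: 0.0
```

Emit:
{"api": "jog_arm", "payload": {"turn": [[0,0,0],[0,0,0]], "translation": [[0,0,0.0015],[0,0,0.0015]], "grip": [0.4,0.4]}}

```text
clock: 8.72
tool_pos: [0.4778, -0.0482, 0.0265]
eef_rot: [-0.053, 0.999, 0.0, -0.0]
contact_force: [-0.4, -0.3, 0.2]
opening: 0.601
finger_force: 0.0
```

Emit:
{"api": "jog_arm", "payload": {"turn": [[0,0,0],[0,0,0]], "translation": [[0,0,0.0015],[0,0,0.0015]], "grip": [0.4,0.4]}}

```text
clock: 8.98
tool_pos: [0.4778, -0.0482, 0.025]
eef_rot: [-0.053, 0.999, 0.0, -0.0]
contact_force: [-0.7, 0.6, -0.1]
opening: 0.594
finger_force: 0.0
```

Emit:
{"api": "jog_arm", "payload": {"turn": [[0,0,0],[0,0,0]], "translation": [[0,0,0.0015],[0,0,0.0015]], "grip": [0.4,0.4]}}

```text
clock: 9.22
tool_pos: [0.4778, -0.0482, 0.0235]
eef_rot: [-0.053, 0.999, 0.0, -0.0]
contact_force: [0.7, 0.2, 0.3]
opening: 0.6
finger_force: 0.0
```

Emit:
{"api": "jog_arm", "payload": {"turn": [[0,0,0],[0,0,0]], "translation": [[0,0,0.001],[0,0,0.001]], "grip": [0.4,0.4]}}

```text
clock: 9.48
tool_pos: [0.4778, -0.0482, 0.0234]
eef_rot: [-0.053, 0.999, -0.0, 0.0]
contact_force: [-0.5, -0.2, 9.2]
opening: 0.6
finger_force: 4.6
```

Emit:
{"api": "jog_arm", "payload": {"turn": [[0,0,0],[0,0,0],[0,0,0],[0,0,0],[0,0,0],[0,0,0],[0,0,0],[0,0,0]], "translation": [[0,0,-0.004],[-0.006,0,-0.004],[-0.011,0,-0.004],[-0.015,0,-0.004],[-0.019,0,-0.004],[-0.023,0,-0.004],[-0.027,0.0015,-0.004],[-0.032,0.0035,-0.004]], "grip": [0.4,0.4,0.4,0.4,0.4,0.4,0.4,0.4]}}

```text
clock: 10.48
tool_pos: [0.5093, -0.0415, 0.0265]
eef_rot: [-0.052, 0.999, -0.0, -0.0]
contact_force: [-1.5, -1.1, -0.4]
opening: 0.599
finger_force: 0.6
```

```bash
python3 - <<'E'
from h import *
s=r.get_state();print(s['tool_pos']@U,s['tool_pos']@V,s['tool_pos'][2],s['contact_force'],s['opening'])
for c in('wrist','top'):
    im=cams.snapshot(c)
    print([(round(d['position']@U,4),round(d['position']@V,4),d['position'][2],d['p']) for d in models.place_of(c,'sieve')])
E
```

```text
0.5021908108538056 -0.09462524147047197 0.026529992420414938 [-1.46241748 -1.13144612 -0.40183928] 0.5994709773633067
[(np.float64(0.5573), np.float64(-0.0965), 0.0263, 0.63)]
[(np.float64(0.3377), np.float64(0.0552), -0.0011, 0.81)]
```

Emit:
{"api": "jog_arm", "payload": {"turn": [[0,0,0],[0,0,0],[0,0,0],[0,0,0],[0,0,0],[0,0,0],[0,0,0],[0,0,0],[0,0,0],[0,0,0],[0,0,0],[0,0,0],[0,0,0],[0,0,0],[0,0,0],[0,0,0]], "translation": [[-0.005,0.0022,0],[-0.01,0.0045,0],[-0.015,0.0067,0],[-0.02,0.009,0],[-0.025,0.0112,0],[-0.03,0.0135,0],[-0.035,0.0157,0],[-0.04,0.018,0],[-0.045,0.0205,0],[-0.05,0.023,0],[-0.055,0.0255,0],[-0.06,0.028,0],[-0.065,0.0305,0],[-0.069,0.0325,0],[-0.073,0.0333,0],[-0.073,0.0333,0]], "grip": [0.4,0.4,0.4,0.4,0.4,0.4,0.4,0.4,0.4,0.4,0.4,0.4,0.4,0.4,0.4,0.4]}}

```text
clock: 12.68
tool_pos: [0.579, -0.0001, 0.0267]
eef_rot: [-0.053, 0.999, 0.0, 0.001]
contact_force: [0.4, 0.1, 0.4]
opening: 0.601
finger_force: 0.3
```

```bash
python3 - <<'E'
from h import *
s=r.get_state();print(s['tool_pos']@U,s['tool_pos']@V,s['tool_pos'][2],s['contact_force'],s['opening'])
for c in('wrist','scene'):
    im=cams.snapshot(c)
    print([(round(d['position']@U,4),round(d['position']@V,4),d['position'][2],d['p']) for d in models.place_of(c,'sieve')])
    if c=='wrist': a=np.clip(im[150:420,100:460].astype(float)*2,0,255).astype(np.uint8)
    else: b=im[150:330,220:460]
cv2.imwrite('pics/ws3.png',np.hstack([cv2.resize(a,(400,300)),cv2.resize(b,(400,300))])[:,:,::-1])
E
```

```text
0.5758406462912224 -0.060772659382021456 0.02666541468011639 [0.362894   0.14176383 0.40102478] 0.601253246257828
[(np.float64(0.6342), np.float64(-0.0588), 0.0256, 0.92)]
[(np.float64(0.3349), np.float64(0.0629), 0.0008, 0.85), (np.float64(0.3025), np.float64(-0.2137), 0.0021, 0.83), (np.float64(0.6321), np.float64(-0.0649), 0.0248, 0.77)]
```

View pics/ws3.png

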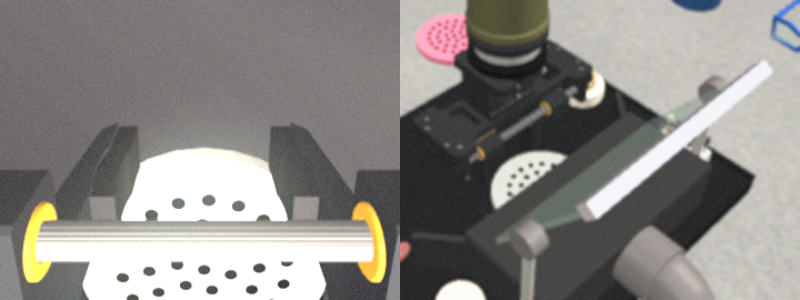

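Emit:
{"api": "jog_arm", "payload": {"turn": [[0,0,0],[0,0,0],[0,0,0],[0,0,0],[0,0,0],[0,0,0],[0,0,0]], "translation": [[-0.003,0,0],[-0.006,0,0],[-0.01,0,0],[-0.013,0,0],[-0.016,0,0],[-0.019,0,0],[-0.019,0,0]], "grip": [0.4,0.4,0.4,0.4,0.4,0.4,0.4]}}

```text
clock: 13.75
tool_pos: [0.5985, 0.0017, 0.0267]
eef_rot: [-0.053, 0.999, 0.0, 0.001]
contact_force: [0.2, 0.7, 0.8]
opening: 0.6
finger_force: 0.1
```

Emit:
{"api": "jog_arm", "payload": {"turn": [[0,0,0],[0,0,0],[0,0,0],[0,0,0],[0,0,0]], "translation": [[-0.002,0,0],[-0.004,0,0],[-0.006,0,0],[-0.008,0,0],[-0.008,0,0]], "grip": [0.4,0.4,0.4,0.4,0.4]}}

```text
clock: 14.38
tool_pos: [0.6059, 0.0024, 0.0267]
eef_rot: [-0.053, 0.999, 0.0, 0.001]
contact_force: [0.5, -0.5, -0.3]
opening: 0.602
finger_force: 0.0
```

```bash
python3 - <<'E'
from h import *
s=r.get_state();print(s['tool_pos']@U,s['tool_pos']@V,s['tool_pos'][2],s['contact_force'],s['opening'])
im=cams.snapshot('wrist')
print([(round(d['position']@U,4),round(d['position']@V,4),d['position'][2],d['p']) for d in models.place_of('wrist','sieve')])
a=np.clip(im[150:420,100:460].astype(float)*2,0,255).astype(np.uint8)
cv2.imwrite('pics/w4.png',cv2.resize(a,(760,570))[:,:,::-1])
E
```

```text
0.6027701910463854 -0.061109596384273414 0.02674975923631036 [ 0.48974044 -0.49543241 -0.25817606] 0.6024778498659334
[]
```

View pics/w4.png

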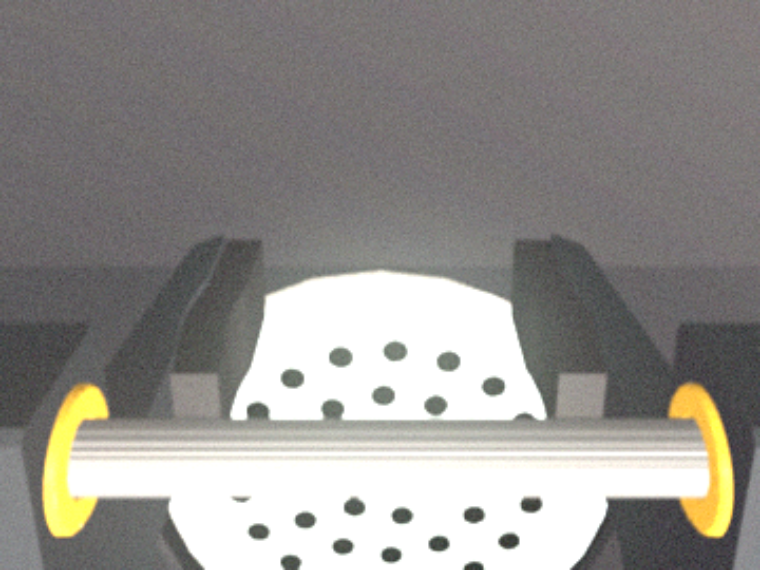

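Emit:
{"api": "jog_arm", "payload": {"turn": [[0,0,0],[0,0,0],[0,0,0],[0,0,0]], "translation": [[-0.0015,0,0],[-0.003,0,0],[-0.0045,0,0],[-0.0045,0,0]], "grip": [0.4,0.4,0.4,0.4]}}

```text
clock: 14.98
tool_pos: [0.6099, 0.0028, 0.0266]
eef_rot: [-0.053, 0.999, 0.0, 0.0]
contact_force: [0.5, -0.6, -0.0]
opening: 0.6
finger_force: 0.0
```

```bash
python3 - <<'E'
from h import *
def rim(z):
    cams.snapshot('wrist')
    im=cams.snapshot('wrist').astype(int)
    pts=[]
    for c in range(235,335,4):
        col=im[240:345,c].mean(1);g=np.diff(np.convolve(col,np.ones(3)/3,'valid'));pts.append((c,240+np.argmax(g)+1.5))
    q=ray('wrist',pts,z);return q@U,q@V
s=r.get_state();print(s['tool_pos']@U,s['tool_pos']@V,s['contact_force'])
from scipy.optimize import least_squares
for z in(.024,.034):
    u,v=rim(z);f=least_squares(lambda x:np.hypot(u-x[0],v-x[1])-.055,[.66,-.06],loss='soft_l1',f_scale=.001);print(z,f.x,np.abs(f.fun).max())
    print(np.round(u,3))
E
```

```text
0.606811294178159 -0.061125563304062505 [ 0.54382583 -0.57424213 -0.04948038]
0.024 [ 0.65682344 -0.02046579] 0.028097008316749716
[0.633 0.634 0.632 0.607 0.607 0.642 0.642 0.627 0.604 0.604 0.604 0.638
 0.638 0.626 0.625 0.604 0.604 0.641 0.641 0.629 0.629 0.607 0.608 0.608
 0.635]
0.034 [ 0.65103905 -0.02032458] 0.025671648300558632
[0.626 0.626 0.625 0.601 0.601 0.634 0.634 0.62  0.599 0.599 0.599 0.631
 0.631 0.619 0.619 0.599 0.599 0.633 0.633 0.622 0.622 0.601 0.602 0.602
 0.628]
```

Emit:
{"api": "jog_arm", "payload": {"turn": [[0,0,0],[0,0,0],[0,0,0],[0,0,0],[0,0,0],[0,0,0]], "translation": [[0.008,0,-0.002],[0.04,0,-0.01],[0.08,0,-0.04],[0.11,0,-0.08],[0.12,0,-0.11],[0.12,0,-0.11]], "grip": [0.4,0.4,0.4,0.4,0.4,0.4]}}

```text
clock: 15.92
tool_pos: [0.4903, -0.0101, 0.1385]
eef_rot: [-0.052, 0.999, -0.0, 0.002]
contact_force: [-0.1, -0.6, 0.1]
opening: 0.6
finger_force: 0.0
```

```bash
python3 - <<'E'
from h import *
print(r.get_state()['tool_pos'],r.get_state()['contact_force'])
im=cams.snapshot('wrist')
print([(round(d['position']@U,4),round(d['position']@V,4),d['position'][2],d['p']) for d in models.place_of('wrist','sieve')])
a=np.clip(im[200:420,140:430].astype(float)*2,0,255).astype(np.uint8)
b=cams.snapshot('scene')
print([(round(d['position']@U,4),round(d['position']@V,4),d['position'][2],d['p']) for d in models.place_of('scene','sieve')])
b=b[150:330,220:460]
cv2.imwrite('pics/w5.png',np.hstack([cv2.resize(a,(400,300)),cv2.resize(b,(400,300))])[:,:,::-1])
E
```

```text
[ 0.49025825 -0.01008551  0.13851621] [-0.08383633 -0.6330558   0.13550604]
[(np.float64(0.661), np.float64(-0.0613), 0.0136, 0.79), (np.float64(0.5286), np.float64(-0.2212), 0.022, 0.62)]
[(np.float64(0.3344), np.float64(0.0608), -0.0047, 0.98), (np.float64(0.2995), np.float64(-0.212), 0.0023, 0.6)]
```

View pics/w5.png

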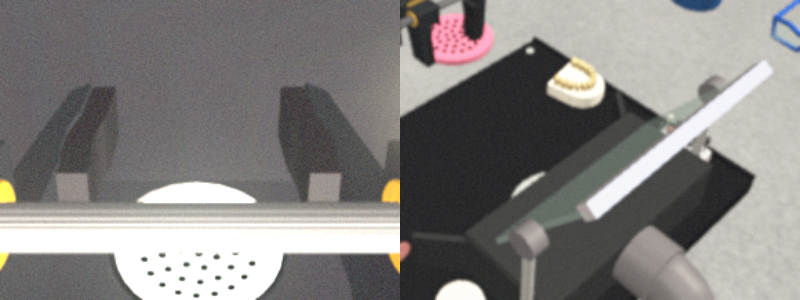

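```bash
python3 -c "
from plant import r
print(r.finish_job())"
```

```text
the job is handed in; nothing more can be done
None
```

I slid the sieve across the tray into its seat and handed the job in; the last wrist view put it within about 1 mm of the seat centre and dropped to the seat floor (underside z 13.6 mm against 14 mm), with the gripper clear of everything, but `finish_job()` returned no verdict.

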